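Push the module row home and close the keeper

ROBOT

A 7-joint arm with a two-finger parallel gripper is mounted at the origin on the work surface. World frame = base frame: x ahead of the robot, y to its left, z up, the work surface at z = 0. Lengths are in m, angles in rad, forces in N, time in s.
With the tool pointing down it reaches from about 0.425 to 0.8 m from the base axis. Payload 8.3 kg.
Tool frame: the origin (TCP) lies between the finger pads; the fingertips stand ahead of it and the grasp point (between the pads) lies 5 mm behind it (manip.tcp_to_tips is the z of the fingertips in the tool frame, in m); z points along the fingers, y is the direction in which the jaws open and shut (so a half turn about z gives the same grasp; the last joint's range is limited). The gripper opens to 85 mm and grips with 20 to 120 N. Pads are 22 mm wide; open, the fingers measure 114 mm over their backs; the gripper's body (76 mm by 85 mm) begins 54 mm behind the grasp point. The pads swing forward as they close: fully open they stand 13 mm farther back than shut.
Start: joints at [-1.388, 0.383, 0.016, 1.37, -0.006, 1.388, -0.046], TCP at [0.152, 0.606, 0.219] pointing down, gripper open.
Joint ranges: [-2.95, 2.95], [-0.25, 2.06], [-1.52, 1.56], [0.18, 2.33], [-1.44, 4.58], [0.02, 2.06], [-3.01, 3.01]. Speed limits (rad/s): [2.39, 2.39, 3.01, 3.01, 3.14, 3.14, 3.14].

INTERFACE

Orientations are given as a rotation vector (axis times angle).
In Python, from rig import status, viewer, ticket, manip gives the robot as it stands. The module is installed in compiled form; this text tells all that it offers.
- The arm moves only by the tool play_rows, never from a script. Its argument "motion" is a list of rows, each a list of 3 entries, a list of its own where there are three numbers: the opening in per cent of the stroke, from 0 (shut) to 100 (fully open), then the shift along the world's x, y, z in m, then the turn, a rotation vector about the world's x, y, z in rad. In form: [[claw, [x, y, z], [wx, wy, wz]], ...]. A call has 1 to 5 rows; each row shifts and turns the commanded pose from where the row before left it; what a row does not reach is not made up. A row lasts 1/8 s, in which the tool goes at most 62.5 mm and 10.7 degrees, less where a joint would pass 70% of its speed; a pose out of reach is approached as far as the arm can. A call with a gripper value outside its range is refused whole. The fingers move at their own pace and stop on an object; the grip force is fixed at half the most. Time passes only in rows, so rows that do not move let the fingers close. It gives the time, the measured TCP pose, the force and the opening at its end, in the units of the state.
- status.sense(): the state, without advancing time (a new reading comes with each control period).
- viewer.read_camera(name): name is "scene" or "top" or "wrist"; returns a dict with "color" (480x640x3 uint8, red, green, blue), "K" (3x3 intrinsics, pixels), "R" (3x3) and "t" (3): a world point X has camera coordinates R X + t. Camera axes: x right, y down, z forward; pixel columns grow to the right and rows downward; lengths in m; the calibration is good to about 2 mm. A picture is of the moment at which its call begins. There is no depth.
- ticket.finish_job(): hands the job in, once; it reports no verdict.
The state is a dict: "time_s": time; "joint_positions": joint angles; "qd": joint speeds; "effort": joint torques, N m; "ee_pos": TCP position; "eef_rot": TCP orientation; "contact_force": force on the tool from outside, world axes, zero at the start; "torque": the same for the moment, N m; "gripper_width": opening from 0.0 (shut) to 1.0 (fully open).
Only numpy, scipy, OpenCV 4.12 (cv2) and the standard library are available. Lean on these libraries where they do the work, as an engineer would, in place of code of your own. Each camera call takes 0.05 s, during which the arm holds its last target.

TASK

On the inspection track four metal-cased modules stand in a touching row. Push the whole row along the track, as one train from behind, until it is fully home against the end stop; then push the keeper arm all the way across the track behind the last module. Do it all by pushing with the fingertips: do not lift or tip the modules, do not pull the row apart, and leave everything else on the bench where it lies.

Things in the scene. Friction and masses are not known exactly. Their poses are not given: they have to be found in the camera images.
- track: (All sizes in mm.) Fixed aluminium track, 360 long (x) x 66 wide, origin at the centre of its underside on the bench. Modules run on its floor, 6 above the bench, between low side guides (inner faces at y = +-21, 6 thick, tops 16 above the bench). End stop: dark steel block at the +x end, 66 wide, top 40 above the bench; the -x end is open. Push modules towards +x.
- stop_face (a point): Centre of the end stop's inner face, 165 along +x from the track's origin, 23 above the bench. The home row of four reaches from this face back to x = +13 in the track's frame.
- module_1: Loose metal-cased module with a black cap, about 90 g, first of the row, nearest the end stop: 38 along the track (its x) x 40 wide x 34 high; origin at the centre of its underside; stands on the track floor, so its top is 40 above the bench. Axes parallel to the track's. Neighbours touch (gaps under 1).
- module_2: Loose metal-cased module with a black cap, about 90 g, second of the row: 38 along the track (its x) x 40 wide x 34 high; origin at the centre of its underside; stands on the track floor, so its top is 40 above the bench. Axes parallel to the track's.
- module_3: Loose metal-cased module with a black cap, about 90 g, third of the row: 38 along the track (its x) x 40 wide x 34 high; origin at the centre of its underside; stands on the track floor, so its top is 40 above the bench. Axes parallel to the track's.
- module_4: Loose metal-cased module with a black cap, about 90 g, last of the row, the one to push on (the row slides with well under 10 N): 38 along the track (its x) x 40 wide x 34 high; origin at the centre of its underside; stands on the track floor, so its top is 40 above the bench. Axes parallel to the track's.
- keeper (a joint): Keeper angle (rad): 0 = closed, straight across the track, at its limit; grows to 2.5 as it opens towards the track's -x, anticlockwise from above. Starts between 1.7 and 2.3. It stays where it is left and moves with about 1 N at the pin. At angle a the bar points along (-sin a, cos a) in the track's x, y. Closed on a home row, it lies 4 mm behind the last module.
- keeper_pivot (a point): Keeper's vertical pivot axis, at x = +5, y = -39 in the track's frame; the point is 18 above the bench, at the underside of the keeper's bar. The steel bar is 8 wide, reaches 68 from the pivot and lies from 18 to 28 above the bench.
- keeper_pin (a point): Centre of the top end of the keeper's upright black push pin: 10 diameter, on the bar 50 from the pivot, standing from 28 to 64 above the bench.
- spare_module: Bystander: a fifth module of the same kind, standing on the bench beside the track, 34 high; origin at the centre of its underside. Leave it.
- screwdriver: Bystander: screwdriver lying on the bench beyond the track; origin under its middle.
- brush: Bystander: small brush, 150 long, lying on the robot's side of the track.
- standoff: Bystander: steel ring, 32 diameter, 22 high, on the bench near the keeper's side of the track.
- paste_jar: Bystander: white jar, 64 diameter, 70 high, to the robot's right.
- reel: Bystander: black component reel lying flat, 130 diameter, 14 high, to the robot's left.
- parts_tray: Bystander: black open tray 110 x 80 x 30, to the robot's right.

How it is judged:
By the outcome, as a careful person would: the job done as asked, in the order asked, and still so for the second after the job is handed in, with the robot touching nothing.
It also fails if it takes over 48 s, if anything falls off the work surface, if the arm or the gripper's body presses on something with over 40 N, if the wrist force passes 120 N, or if a joint passes its speed limit or range.

## Working session

There is one attempt and no reset: what is moved stays moved. The work goes in short steps, Python scripts to look and compute and a tool call to move; the robot and the scene stay as the last step left them, time stands still between calls to the robot, and variables do not carry over. Pictures are saved under pics/ and viewed, and the job is handed in when it is done.

Besides the shell and the picture viewer there is one more tool, called after ">>>" by a JSON object that holds its "name" and its "arguments", one argument or row to a line. play_rows: Moves the arm, as the interface text tells. Its arguments: {"type":"object","properties":{"motion":{"type":"array","items":{"type":"array"}}},"required":["motion"]}

```bash
mkdir -p pics; python3 - <<'E'
from rig import status, viewer, manip
import cv2
s=status.sense()
print({k:s[k] for k in ('time_s','ee_pos','eef_rot','contact_force','gripper_width')}, manip.tcp_to_tips)
for n in ("scene","top"):
    c=viewer.read_camera(n); cv2.imwrite(f"pics/{n}0.png",c["color"][:,:,::-1]); print(n,c["K"],c["R"],c["t"])
E
```

```text
{'time_s': 0.0, 'ee_pos': array([0.15191329, 0.60570881, 0.21805849]), 'eef_rot': array([-3.84971413e-01, -3.11768922e+00,  3.07484352e-03]), 'contact_force': array([-0.61409058,  0.47311854, -0.01054034]), 'gripper_width': 1.0007299456187988} 0.014
scene [[562.58754606   0.         309.90890934]
 [  0.         562.58754606 238.90927674]
 [  0.           0.           1.        ]] [[-0.41491251  0.90966794  0.01875751]
 [ 0.4973318   0.24400722 -0.83253922]
 [-0.76191121 -0.33610223 -0.55364845]] [ 0.2449852  -0.24473046  1.67885307]
top [[483.72359837   0.         319.5827504 ]
 [  0.         483.72359837 244.02965257]
 [  0.           0.           1.        ]] [[ 1.15724646e-02 -9.99932721e-01  7.94189686e-04]
 [-9.98600851e-01 -1.15980279e-02 -5.15928834e-02]
 [ 5.15986233e-02 -1.96021678e-04 -9.98667885e-01]] [0.00517876 0.56161399 1.13755748]
```

View pics/top0.png

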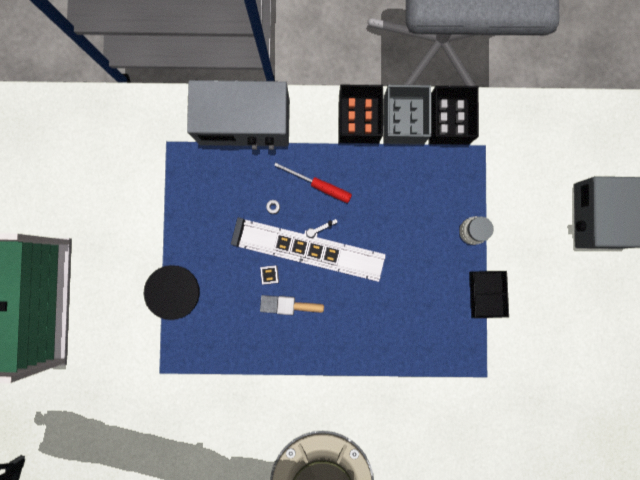

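View pics/scene0.png

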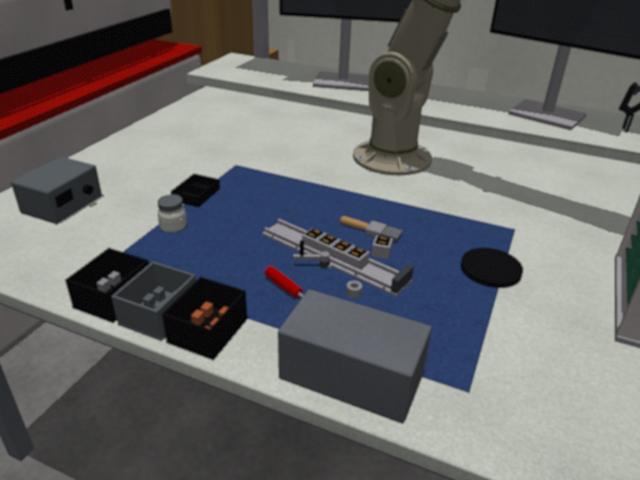

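```bash
python3 - <<'E'
import cv2
a=cv2.imread("pics/top0.png")[190:300,220:400]
cv2.imwrite("pics/top0z.png",cv2.resize(a,None,fx=4.4,fy=4.4,interpolation=cv2.INTER_CUBIC))
a=cv2.imread("pics/scene0.png")[200:310,250:430]
cv2.imwrite("pics/scene0z.png",cv2.resize(a,None,fx=4.4,fy=4.4,interpolation=cv2.INTER_CUBIC))
E
```

```text
(no output)
```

View pics/top0z.png

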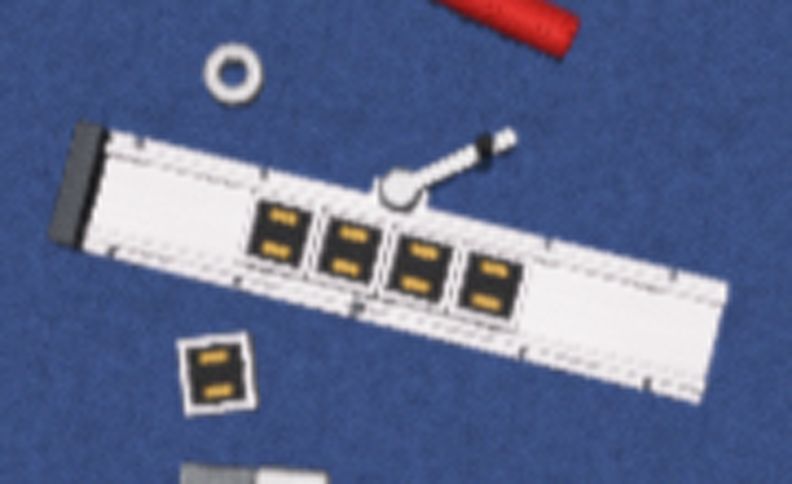

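View pics/scene0z.png

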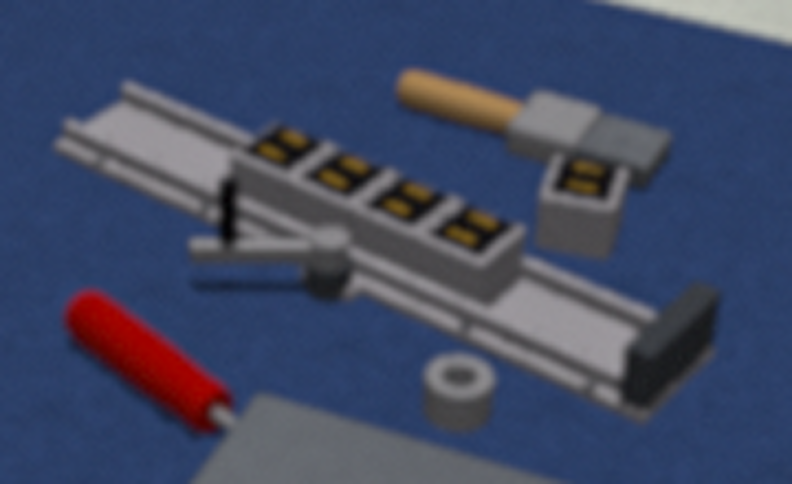

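```bash
cat > h.py <<'E'
import numpy as np
from scipy.optimize import least_squares
def proj(c,X):
    p=np.asarray(X)@c["R"].T+c["t"]; p=p@c["K"].T; return p[:,:2]/p[:,2:]
def T(p,X):
    X=np.asarray(X,float); c,s=np.cos(p[2]),np.sin(p[2])
    return np.c_[p[0]+c*X[:,0]-s*X[:,1],p[1]+s*X[:,0]+c*X[:,1],X[:,2]]
def back(c,uv,z):
    d=np.linalg.inv(c["K"])@np.array([*uv,1]); d=c["R"].T@d; o=-c["R"].T@c["t"]
    return o+d*(z-o[2])/d[2]
def inv(p,X):
    c,s=np.cos(p[2]),np.sin(p[2]); d=np.asarray(X)[:2]-p[:2]
    return np.array([c*d[0]+s*d[1],-s*d[0]+c*d[1]])
E
python3 - <<'E'
from h import *
from rig import viewer
import cv2
ct=viewer.read_camera("top"); cs=viewer.read_camera("scene")
z=lambda a,o:(np.array(a,float)+.5)/4.4-.5+o
Xt=np.array([[-180,-33,6],[-180,33,6],[180,-33,40],[165,-33,40],[180,33,40],[165,33,40]])/1e3
ut=z([(728,285),(698,403),(78,122),(108,130),(50,241),(80,250)],[220,190])
# scene: end stop top corners
Xs=np.array([[165,-33,40],[165,33,40],[180,33,40],[-180,-33,6]])/1e3
us=z([(626,362),(698,286),(718,295),(54,140)],[250,200])
for nm,f in (("top",lambda p:(proj(ct,T(p,Xt))-ut).ravel()),("scene",lambda p:(proj(cs,T(p,Xs))-us).ravel()),
  ("both",lambda p:np.r_[(proj(ct,T(p,Xt))-ut).ravel(),(proj(cs,T(p,Xs))-us).ravel()])):
    r=least_squares(f,[0.54,0,1.35]); print(nm,r.x,np.round(r.fun,2))
p=r.x; np.save("track.npy",p)
M=lambda uv,zz:np.round(inv(p,back(ct,z(uv,[220,190]),zz/1e3))*1e3,1)
for uv in [(527,266),(511,325),(254,196),(248,270)]: print("mod",M(uv,40))
for uv in [(400,188)]: print("pivot",M(uv,30))
print("pin",M((486,147),64)," tip",M((514,138),28))
for uv,n,h in [((233,74),"ring",22),((575,40),"screwdriver",20)]: print(n,M(uv,h))
for q in ([5,-39,18],[165,0,23],[-40,0,40]): print(q,T(p,np.array([q])/1e3))
# overlay
for n,c in (("top",ct),("scene",cs)):
    im=c["color"][:,:,::-1].copy()
    o=(220,190) if n=="top" else (250,200)
    im=cv2.resize(im[o[1]:o[1]+110,o[0]:o[0]+180],None,fx=4.4,fy=4.4,interpolation=cv2.INTER_CUBIC)
    for zz,L in ((6,[(-180,-33),(180,-33),(180,33),(-180,33)]),(16,[(-180,-21),(165,-21),(165,21),(-180,21)]),(40,[(165,-33),(180,-33),(180,33),(165,33)])):
        u=proj(c,T(p,np.array([(*a,zz) for a in L])/1e3)); u=(u-o+.5)*4.4-.5
        cv2.polylines(im,[u.round().astype(int)],True,(0,255,0),1)
    cv2.imwrite(f"pics/ov_{n}.png",im)
E
```

```text
top [0.54741906 0.03604821 1.34125643] [ 0.5   0.14  0.91  0.13  0.27 -0.06 -0.32 -0.35 -0.37  0.31 -0.95 -0.2 ]
scene [0.55579093 0.04003933 1.32527562] [-1.19 -2.   -0.57  0.15  1.27  0.91  0.6   1.48]
both [0.54919233 0.03721614 1.33586948] [-0.01 -0.19  0.26 -0.24 -0.03 -1.2  -0.64 -1.46 -0.83 -0.88 -1.41 -1.35
 -0.93 -4.56 -0.72 -2.34  1.13 -1.66  0.45  0.2 ]
mod [-70.4 -14.2]
mod [-69.7  18.1]
mod [ 78.9 -15. ]
mod [72.2 23.8]
pivot [  5.2 -38.6]
pin [-34.  -67.9]  tip [-47.4 -79.8]
ring [108.1 -77. ]
screwdriver [ -66.6 -140.3]
[5, -39, 18] [[0.58828491 0.03300069 0.018     ]]
[165, 0, 23] [[0.58759968 0.19768382 0.023     ]]
[-40, 0, 40] [[ 0.53988146 -0.00168512  0.04      ]]
```

View pics/ov_top.png

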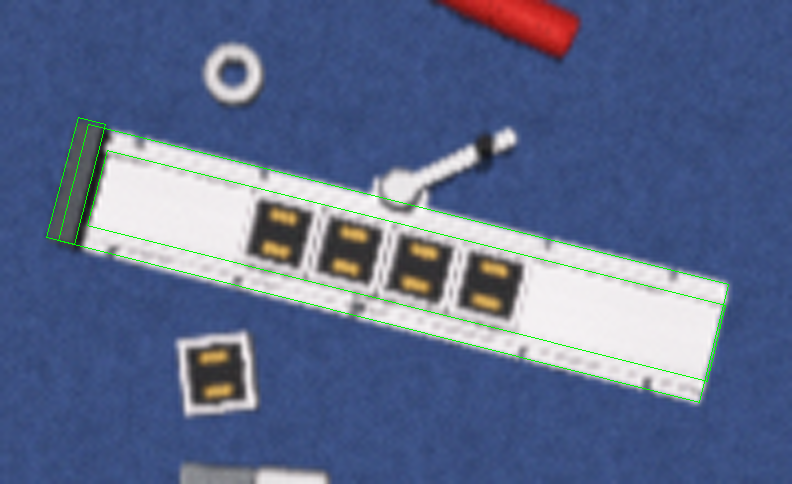

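View pics/ov_scene.png

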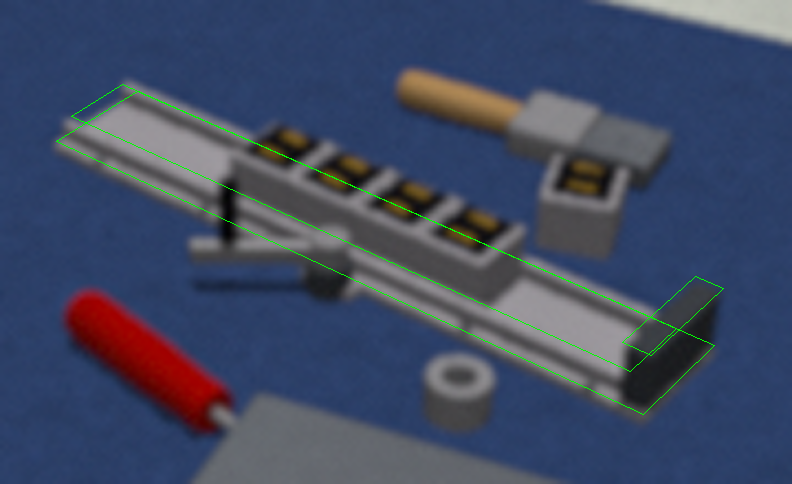

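>>> {"name": "play_rows", "arguments": {
  "motion": [
    [0,[0.055,-0.02,0],[0,0,0]],
    [0,[0.055,-0.02,0],[0,0,0]],
    [0,[0.055,-0.02,0],[0,0,0]],
    [0,[0.055,-0.02,0],[0,0,0]],
    [0,[0.055,-0.02,0],[0,0,0]]
  ]
}}

```text
time_s: 0.82
ee_pos: [0.4285, 0.5054, 0.219]
eef_rot: [-0.385, -3.118, 0.0]
contact_force: [0.0, 1.1, 0.3]
gripper_width: -0.003
```

>>> {"name": "play_rows", "arguments": {
  "motion": [
    [0,[0.015,-0.055,0],[0,0,0]],
    [0,[0.015,-0.055,0],[0,0,0]],
    [0,[0.015,-0.055,0],[0,0,0]],
    [0,[0.015,-0.055,0],[0,0,0]],
    [0,[0.015,-0.055,0],[0,0,0]]
  ]
}}

```text
time_s: 1.45
ee_pos: [0.5022, 0.2293, 0.219]
eef_rot: [-0.385, -3.118, -0.0]
contact_force: [-0.4, 0.5, 0.1]
gripper_width: -0.002
```

```bash
python3 - <<'E'
from rig import status, viewer, manip
import cv2,numpy as np
s=status.sense()
print({k:np.round(s[k],4) for k in ('time_s','ee_pos','eef_rot','contact_force','gripper_width','joint_positions')})
for n in ("wrist","scene"):
    c=viewer.read_camera(n); cv2.imwrite(f"pics/{n}1.png",c["color"][:,:,::-1])
E
```

```text
{'time_s': np.float64(1.45), 'ee_pos': array([0.5022, 0.2293, 0.219 ]), 'eef_rot': array([-3.8500e-01, -3.1178e+00, -1.0000e-04]), 'contact_force': array([-0.385 ,  0.5167,  0.0963]), 'gripper_width': np.float64(-0.0018), 'joint_positions': array([-0.6962,  0.2252,  0.2515,  1.5848, -0.0572,  1.3388,  0.8874])}
```

View pics/wrist1.png

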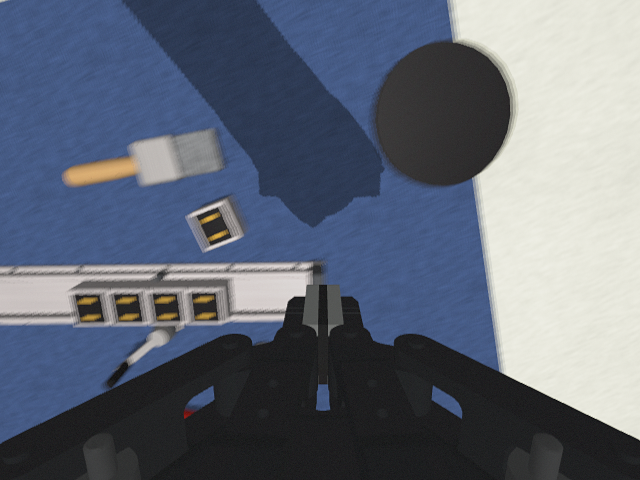

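View pics/scene1.png

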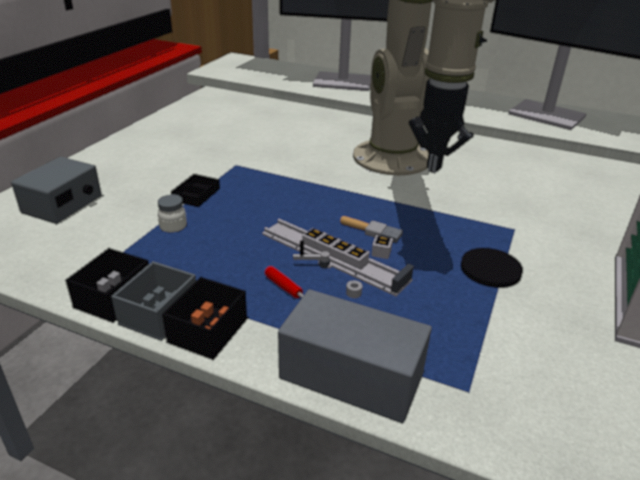

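```bash
cat > ov.py <<'E'
from h import *
from rig import viewer,status
import cv2
from scipy.spatial.transform import Rotation as Ro
E
python3 - <<'E'
from ov import *
c=viewer.read_camera("wrist"); s=status.sense()
R=Ro.from_rotvec(s["eef_rot"]).as_matrix(); tp=s["ee_pos"]
cam=R.T@(-c["R"].T@c["t"]-tp); print("cam in tool",cam.round(4), (R.T@c["R"].T).round(3)[:,2])
for zz in (14,0,-20,-40):
  for x in (-11,11):
    print(zz,x,[proj(c,(tp+R@np.array([x,y,zz])/1e3)[None])[0].round(0).tolist() for y in (0,7,14,21)])
p=np.array([.54742,.03605,1.34126])
for uv in [(228,290),(228,321)]: print("front",(inv(p,back(c,uv,.04))*1e3).round(1))
for uv in [(72,292),(74,325)]: print("back",(inv(p,back(c,uv,.04))*1e3).round(1))
im=c["color"][:,:,::-1].copy(); 
for zz,L in ((6,[(-180,-33),(180,-33),(180,33),(-180,33)]),(40,[(165,-33),(180,-33),(180,33),(165,33)])):
    cv2.polylines(im,[proj(c,T(p,np.array([(*a,zz) for a in L])/1e3)).round().astype(int)],True,(0,255,0),1)
cv2.imwrite("pics/w2.png",cv2.resize(im[220:400,0:340],None,fx=2.3,fy=2.3,interpolation=cv2.INTER_CUBIC))
E
```

```text
cam in tool [ 0.0649 -0.003  -0.1558] [-0.267 -0.004  0.964]
14 -11 [[330.0, 297.0], [344.0, 296.0], [358.0, 296.0], [372.0, 296.0]]
14 11 [[330.0, 255.0], [345.0, 255.0], [359.0, 255.0], [374.0, 254.0]]
0 -11 [[331.0, 309.0], [346.0, 309.0], [361.0, 309.0], [376.0, 309.0]]
0 11 [[331.0, 264.0], [346.0, 264.0], [362.0, 264.0], [378.0, 264.0]]
-20 -11 [[332.0, 331.0], [349.0, 331.0], [366.0, 331.0], [383.0, 330.0]]
-20 11 [[332.0, 281.0], [349.0, 281.0], [367.0, 281.0], [385.0, 280.0]]
-40 -11 [[333.0, 359.0], [352.0, 359.0], [372.0, 359.0], [391.0, 358.0]]
-40 11 [[333.0, 302.0], [353.0, 302.0], [374.0, 302.0], [394.0, 302.0]]
front [76.3 10.7]
front [ 73. -23.]
back [-78.1  12.6]
back [-83.7 -23.4]
```

View pics/w2.png

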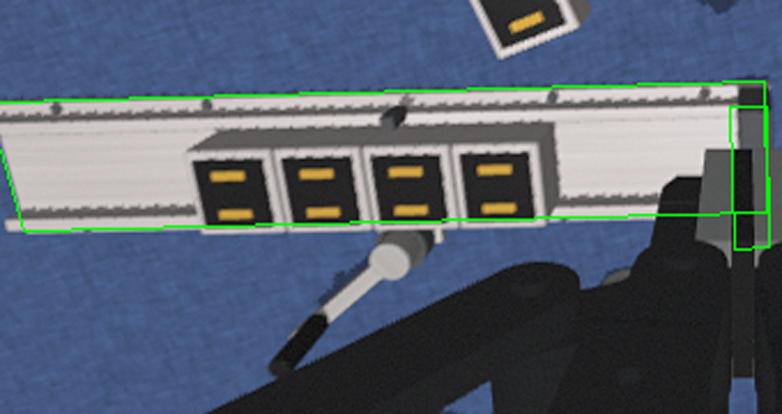

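>>> {"name": "play_rows", "arguments": {
  "motion": [
    [0,[0.003,-0.062,0],[0,0,0.016]],
    [0,[0.003,-0.062,0],[0,0,0]],
    [0,[0.004,-0.062,0],[0,0,0]],
    [0,[0.004,-0.062,0],[0,0,0]],
    [0,[0.004,-0.062,0],[0,0,0]]
  ]
}}

```text
time_s: 2.22
ee_pos: [0.5202, -0.0791, 0.2191]
eef_rot: [0.356, 3.121, 0.001]
contact_force: [0.2, 1.4, -0.3]
gripper_width: 0.004
```

>>> {"name": "play_rows", "arguments": {
  "motion": [
    [0,[0,0,-0.05],[0,0,0]],
    [0,[0,0,-0.05],[0,0,0]],
    [0,[0,0,-0.03],[0,0,0]],
    [0,[0,0,-0.02],[0,0,0]],
    [0,[0,0,0],[0,0,0]]
  ]
}}

```text
time_s: 2.85
ee_pos: [0.519, -0.0774, 0.0675]
eef_rot: [-0.357, -3.117, 0.0]
contact_force: [0.2, 0.2, -0.2]
gripper_width: -0.005
```

```bash
python3 - <<'E'
from ov import *
s=status.sense()
print({k:np.round(s[k],4) for k in ('time_s','ee_pos','eef_rot','contact_force','joint_positions')})
R=Ro.from_rotvec(s["eef_rot"]).as_matrix(); tp=s["ee_pos"]; print("jaw yaw",np.arctan2(R[1,1],R[0,1]))
p=np.array([.54742,.03605,1.34126]); print(inv(p,tp)*1e3)
for n in ("wrist","scene","top"):
    c=viewer.read_camera(n); im=c["color"][:,:,::-1].copy()
    tip=proj(c,(tp+R@np.array([[0,0,.014],[0,0,-.02],[.011,0,.014],[-.011,0,.014]]).T.T[0])[None])[0]
    pts=np.array([tp+R@np.array(v) for v in ([0,0,.014],[.011,0,.014],[-.011,0,.014],[0,0,-.02])])
    u=proj(c,pts); print(n,u.round(1).tolist())
    if n!="wrist":
        x0,y0=int(u[0,0])-60,int(u[0,1])-60
        im=cv2.resize(im[y0:y0+120,x0:x0+160],None,fx=5,fy=5,interpolation=cv2.INTER_CUBIC)
        u=(u-[x0,y0]+.5)*5-.5
    for a in u: cv2.circle(im,tuple(a.round().astype(int).tolist()),3,(0,255,0),1)
    cv2.imwrite(f"pics/{n}3.png",im)
E
```

```text
{'time_s': np.float64(2.85), 'ee_pos': array([ 0.519 , -0.0774,  0.0675]), 'eef_rot': array([-3.5710e-01, -3.1175e+00,  4.0000e-04]), 'contact_force': array([ 0.1869,  0.1711, -0.2203]), 'joint_positions': array([-0.2899,  0.3206,  0.4494,  1.8513, -0.162 ,  1.0093,  1.5693])}
jaw yaw 1.3426958424888262
[-116.95492552    1.87992196]
wrist [[322.7, 280.5], [322.7, 259.3], [322.7, 301.0], [322.7, 311.5]]
scene [[292.4, 216.9], [295.5, 215.0], [289.4, 218.9], [292.4, 204.0]]
top [[358.2, 262.1], [357.1, 266.8], [359.3, 257.5], [359.4, 261.8]]
```

View pics/wrist3.png

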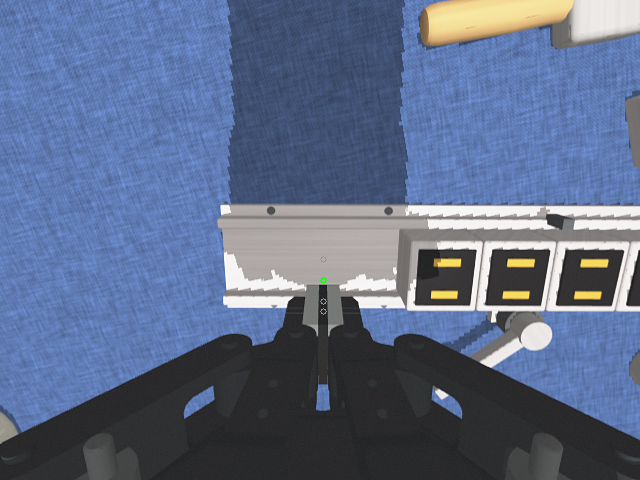

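View pics/scene3.png

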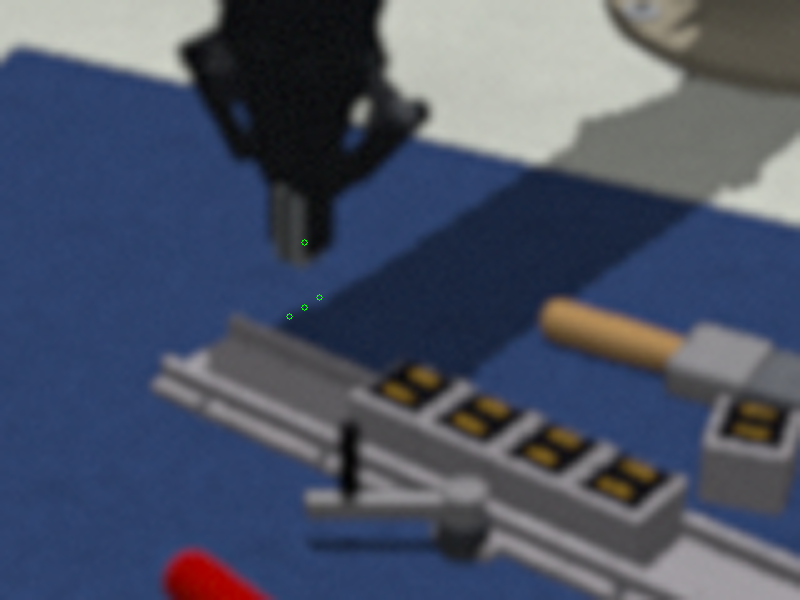

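View pics/top3.png

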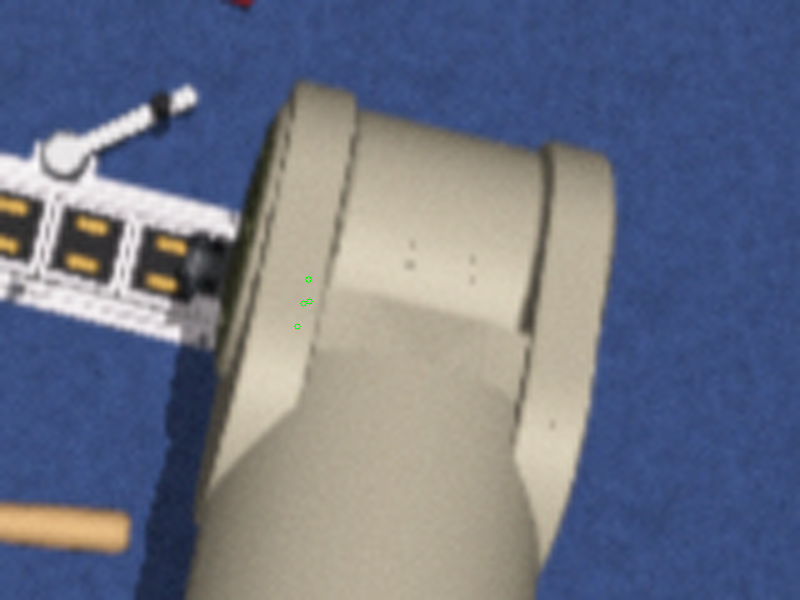

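>>> {"name": "play_rows", "arguments": {
  "motion": [
    [0,[0,0,-0.02],[0,0,0]],
    [0,[0.002,-0.001,-0.012],[0,0,0]],
    [0,[0,0,0],[0,0,0]]
  ]
}}

```text
time_s: 3.38
ee_pos: [0.5219, -0.0798, 0.0369]
eef_rot: [-0.36, -3.12, 0.0]
contact_force: [-0.9, -0.5, 0.1]
gripper_width: 0.005
```

```bash
cat > look.py <<'E'
from ov import *
import sys
from rig import manip
tag=sys.argv[1]
s=status.sense()
print({k:np.round(s[k],4) for k in ('time_s','ee_pos','contact_force','torque')},manip.tcp_to_tips)
R=Ro.from_rotvec(s["eef_rot"]).as_matrix(); tp=s["ee_pos"]; print("jaw yaw",np.arctan2(R[1,1],R[0,1]))
p=np.array([.54742,.03605,1.34126]); print("track mm",inv(p,tp)*1e3)
for n in sys.argv[2:]:
    c=viewer.read_camera(n); im=c["color"][:,:,::-1].copy()
    cv2.imwrite(f"pics/raw_{n}{tag}.png",im)
    pts=np.array([tp+R@np.array(v) for v in ([0,0,.014],[.011,0,.014],[-.011,0,.014],[0,0,-.02])])
    u=proj(c,pts)
    if n!="wrist":
        x0,y0=int(u[0,0])-60,int(u[0,1])-60
        im=cv2.resize(im[y0:y0+120,x0:x0+160],None,fx=5,fy=5,interpolation=cv2.INTER_CUBIC)
        u=(u-[x0,y0]+.5)*5-.5
    for a in u: cv2.circle(im,tuple(a.round().astype(int).tolist()),3,(0,255,0),1)
    cv2.imwrite(f"pics/{n}{tag}.png",im)
E
python3 look.py 4 wrist scene
```

```text
{'time_s': np.float64(3.375), 'ee_pos': array([ 0.5219, -0.0798,  0.0369]), 'contact_force': array([-0.9021, -0.4652,  0.1271]), 'torque': array([ 0.0106, -0.0759,  0.0409])} 0.014
jaw yaw 1.3410146827260692
track mm [-118.57275304   -1.4989552 ]
```

View pics/wrist4.png

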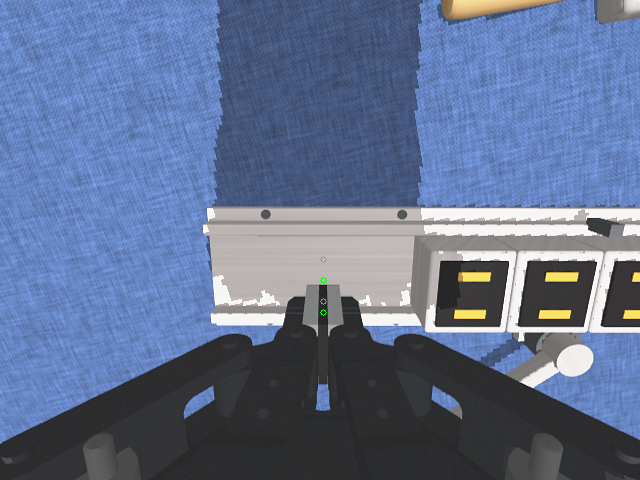

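View pics/scene4.png

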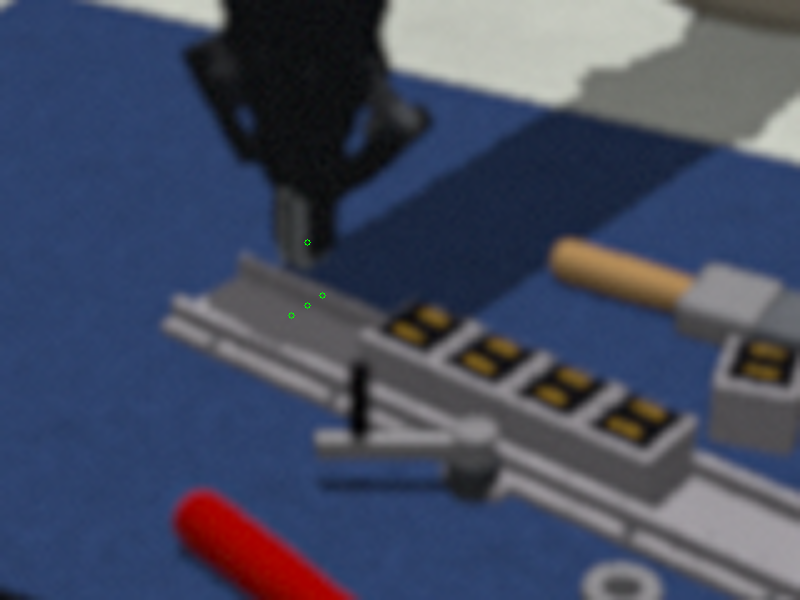

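>>> {"name": "play_rows", "arguments": {
  "motion": [
    [0,[0,0,-0.007],[0,0,0]],
    [0,[0,0,-0.006],[0,0,0]],
    [0,[0,0,0],[0,0,0]]
  ]
}}

```text
time_s: 3.85
ee_pos: [0.5215, -0.0797, 0.0235]
eef_rot: [-0.36, -3.12, 0.0]
contact_force: [-1.1, -0.7, 1.1]
gripper_width: 0.001
```

```bash
python3 look.py 5 wrist scene
```

```text
{'time_s': np.float64(3.85), 'ee_pos': array([ 0.5215, -0.0797,  0.0235]), 'contact_force': array([-1.0736, -0.696 ,  1.0994]), 'torque': array([0.0211, 0.0105, 0.0096])} 0.014
jaw yaw 1.3410400714185373
track mm [-118.64865405   -1.12923579]
```

View pics/scene5.png

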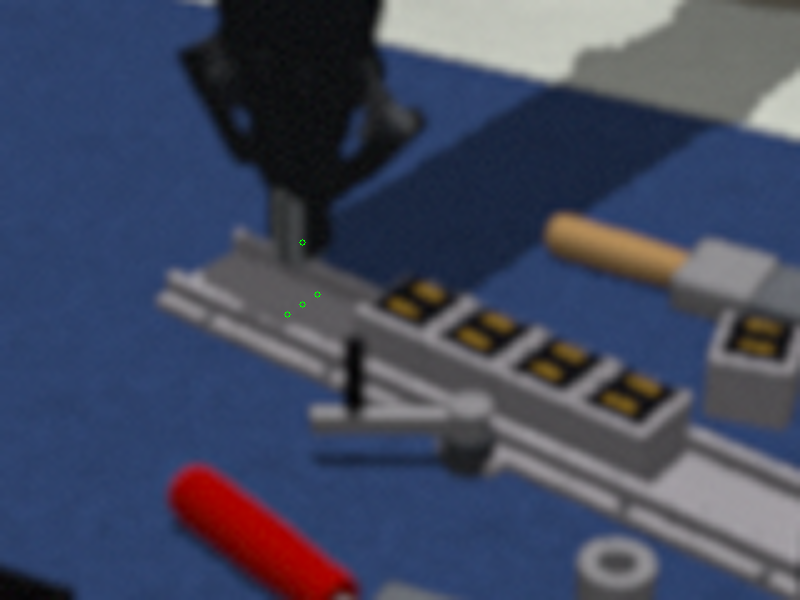

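View pics/wrist5.png

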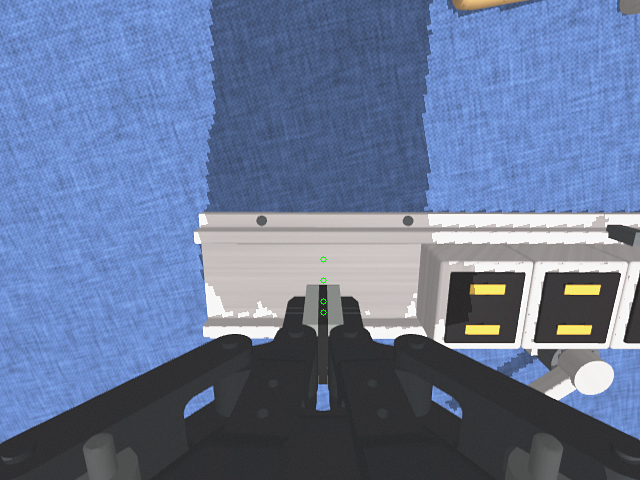

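>>> {"name": "play_rows", "arguments": {
  "motion": [
    [0,[0,0,-0.002],[0,0,0]],
    [0,[0,0,-0.002],[0,0,0]],
    [0,[0,0,0],[0,0,0]]
  ]
}}

```text
time_s: 4.32
ee_pos: [0.5219, -0.0798, 0.0199]
eef_rot: [-0.36, -3.12, 0.0]
contact_force: [0.3, 0.7, 0.1]
gripper_width: -0.0
```

>>> {"name": "play_rows", "arguments": {
  "motion": [
    [0,[0,0,-0.001],[0,0,0]],
    [0,[0,0,-0.001],[0,0,0]],
    [0,[0,0,0],[0,0,0]]
  ]
}}

```text
time_s: 4.7
ee_pos: [0.522, -0.0798, 0.018]
eef_rot: [-0.36, -3.121, 0.0]
contact_force: [0.4, 0.4, -0.7]
gripper_width: -0.001
```

>>> {"name": "play_rows", "arguments": {
  "motion": [
    [0,[0,0,-0.002],[0,0,0]],
    [0,[0,0,-0.002],[0,0,0]],
    [0,[0,0,-0.002],[0,0,0]],
    [0,[0,0,-0.002],[0,0,0]],
    [0,[0,0,0],[0,0,0]]
  ]
}}

```text
time_s: 5.32
ee_pos: [0.5219, -0.0798, 0.0099]
eef_rot: [-0.36, -3.12, 0.0]
contact_force: [0.5, -0.3, -0.0]
gripper_width: 0.002
```

```bash
python3 look.py 6 wrist scene
```

```text
{'time_s': np.float64(5.325), 'ee_pos': array([ 0.5219, -0.0798,  0.0099]), 'contact_force': array([ 0.4972, -0.3284, -0.0221]), 'torque': array([-0.0253, -0.0087, -0.0136])} 0.014
jaw yaw 1.3410608593831934
track mm [-118.61115704   -1.48053881]
```

View pics/scene6.png

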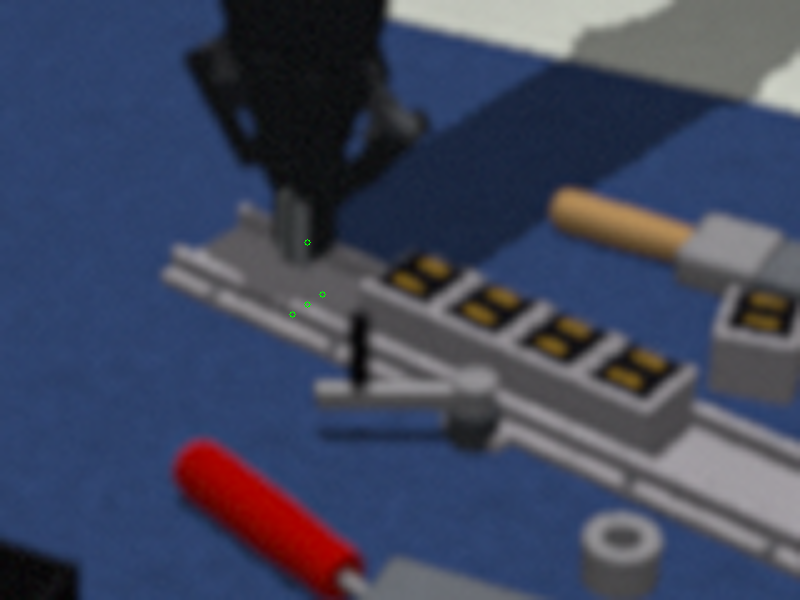

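View pics/wrist6.png

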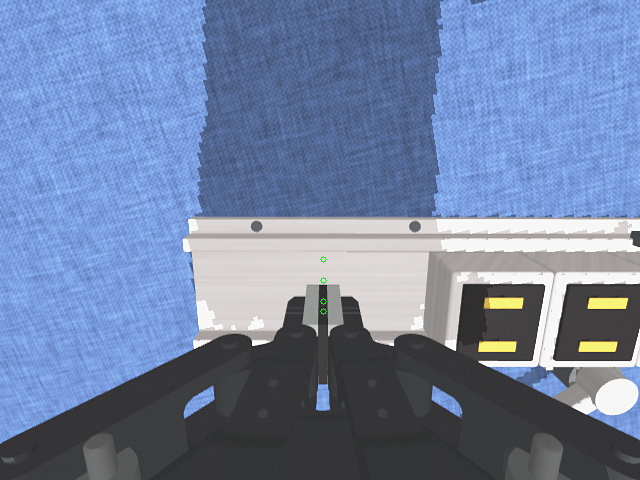

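>>> {"name": "play_rows", "arguments": {
  "motion": [
    [0,[0.0018,0.0078,0],[0,0,0]],
    [0,[0.0016,0.0078,0],[0,0,0]],
    [0,[0.001,0.0058,0],[0,0,0]],
    [0,[0.001,0.0039,0],[0,0,0]],
    [0,[0.001,0.0039,0],[0,0,0]]
  ]
}}

```text
time_s: 6.05
ee_pos: [0.5285, -0.0504, 0.0101]
eef_rot: [-0.36, -3.121, 0.0]
contact_force: [0.8, 0.1, -0.3]
gripper_width: -0.001
```

```bash
python3 look.py 7 wrist scene
```

```text
{'time_s': np.float64(6.05), 'ee_pos': array([ 0.5285, -0.0504,  0.0101]), 'contact_force': array([ 0.8316,  0.1278, -0.3345]), 'torque': array([-0.0443, -0.0514, -0.0321])} 0.014
jaw yaw 1.3411311629412779
track mm [-88.4430656   -1.22708667]
```

View pics/scene7.png

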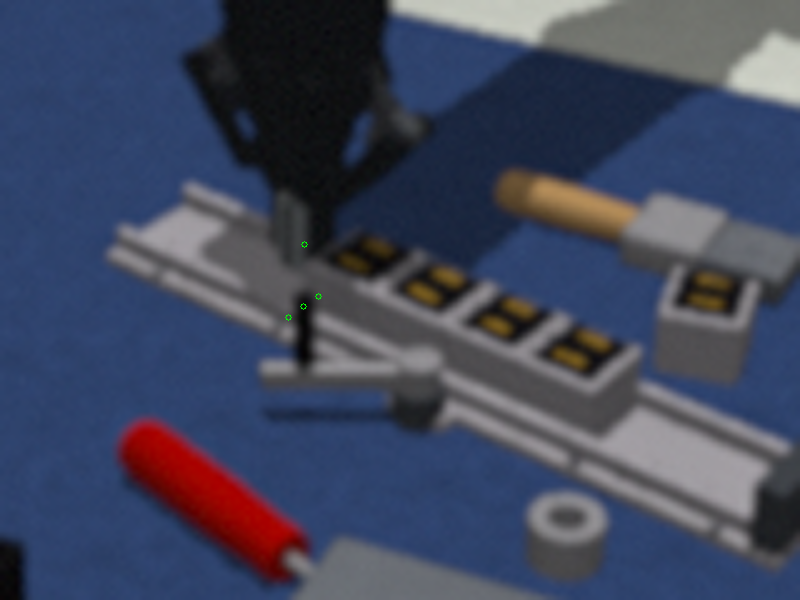

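View pics/wrist7.png

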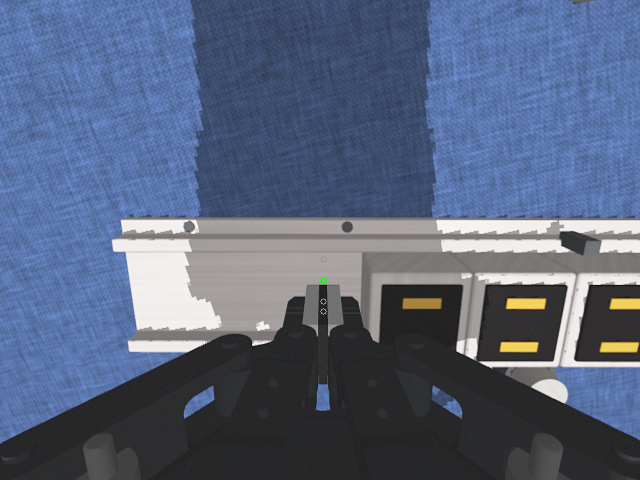

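>>> {"name": "play_rows", "arguments": {
  "motion": [
    [0,[0.0009,0.0039,0],[0,0,0]],
    [0,[0.0009,0.0039,0],[0,0,0]],
    [0,[0.0009,0.0039,0],[0,0,0]],
    [0,[0.0009,0.0039,0],[0,0,0]],
    [0,[0.0009,0.0039,0],[0,0,0]]
  ]
}}

```text
time_s: 6.78
ee_pos: [0.533, -0.0309, 0.0101]
eef_rot: [-0.36, -3.121, 0.0]
contact_force: [0.8, -2.2, 0.6]
gripper_width: 0.001
```

```bash
python3 look.py 8 wrist scene
```

```text
{'time_s': np.float64(6.775), 'ee_pos': array([ 0.533 , -0.0309,  0.0101]), 'contact_force': array([ 0.7633, -2.2139,  0.5867]), 'torque': array([-0.4444,  0.0813, -0.0029])} 0.014
jaw yaw 1.3409948691809714
track mm [-68.52309724  -1.17369832]
```

View pics/scene8.png

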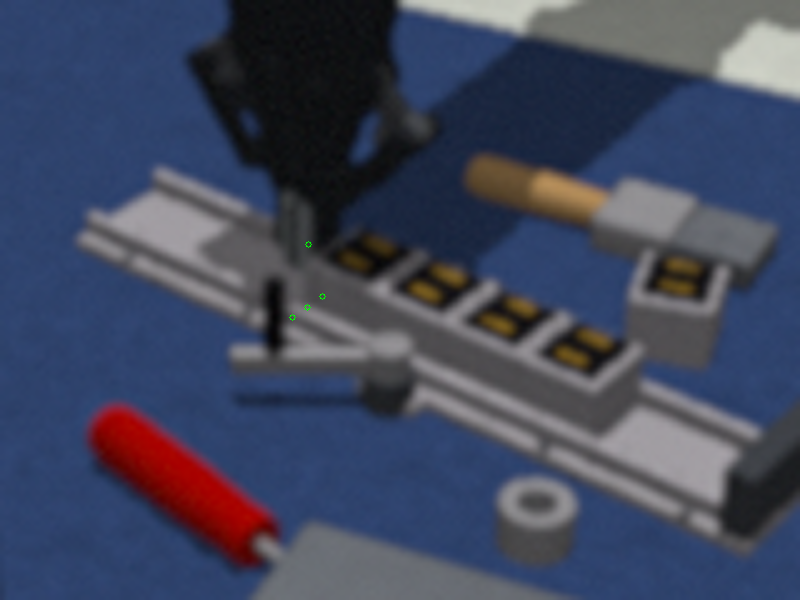

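View pics/wrist8.png

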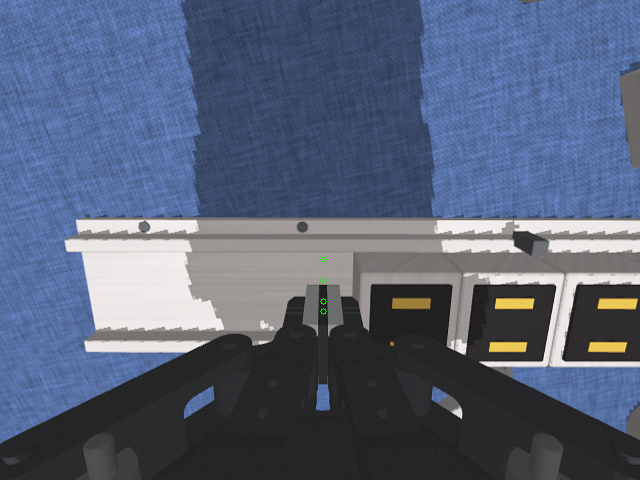

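>>> {"name": "play_rows", "arguments": {
  "motion": [
    [0,[0.0009,0.0039,0],[0,0,0]],
    [0,[0.0009,0.0039,0],[0,0,0]],
    [0,[0.0009,0.0039,0],[0,0,0]],
    [0,[0.0009,0.0039,0],[0,0,0]],
    [0,[0.0009,0.0039,0],[0,0,0]]
  ]
}}

```text
time_s: 7.5
ee_pos: [0.5375, -0.0113, 0.0101]
eef_rot: [-0.36, -3.121, 0.0]
contact_force: [-0.3, -1.6, 0.7]
gripper_width: 0.0
```

>>> {"name": "play_rows", "arguments": {
  "motion": [
    [0,[0.0009,0.0039,0],[0,0,0]],
    [0,[0.0009,0.0039,0],[0,0,0]],
    [0,[0.0009,0.0039,0],[0,0,0]],
    [0,[0.0009,0.0039,0],[0,0,0]],
    [0,[0.0009,0.0039,0],[0,0,0]]
  ]
}}

```text
time_s: 8.12
ee_pos: [0.5419, 0.0082, 0.0101]
eef_rot: [-0.36, -3.121, 0.0]
contact_force: [-0.8, -2.0, 0.1]
gripper_width: 0.002
```

```bash
python3 look.py 9 wrist scene
```

```text
{'time_s': np.float64(8.125), 'ee_pos': array([0.5419, 0.0082, 0.0101]), 'contact_force': array([-0.8003, -2.0389,  0.078 ]), 'torque': array([-0.4628,  0.1183, -0.0062])} 0.014
jaw yaw 1.3410426836601865
track mm [-28.39433818  -1.012822  ]
```

View pics/scene9.png

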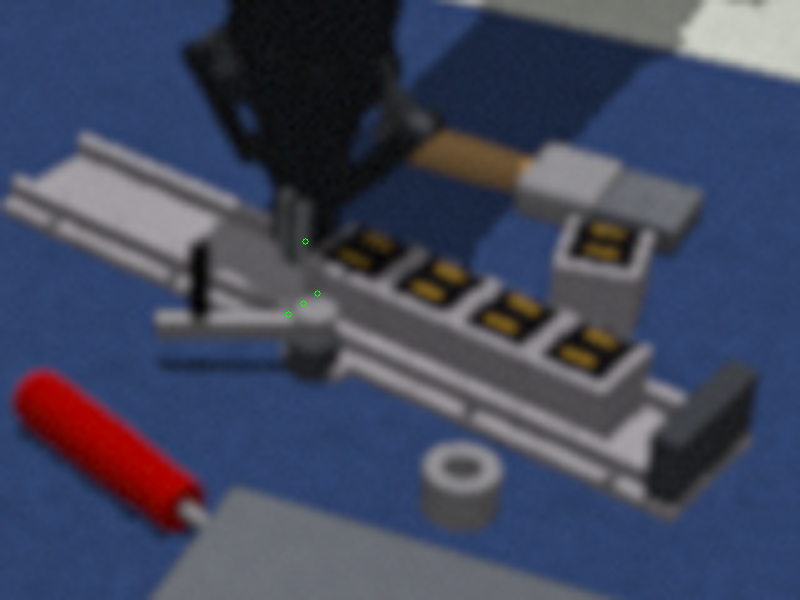

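View pics/wrist9.png

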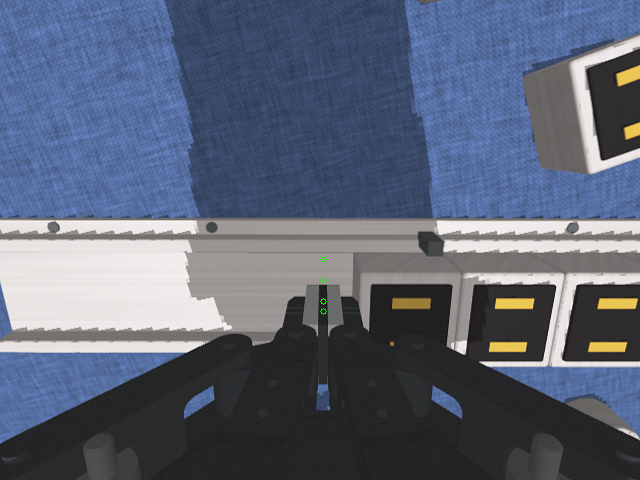

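>>> {"name": "play_rows", "arguments": {
  "motion": [
    [0,[0.0009,0.0039,0],[0,0,0]],
    [0,[0.0009,0.0039,0],[0,0,0]],
    [0,[0.0009,0.0039,0],[0,0,0]],
    [0,[0.0009,0.0039,0],[0,0,0]],
    [0,[0.0009,0.0039,0],[0,0,0]]
  ]
}}

```text
time_s: 8.85
ee_pos: [0.5465, 0.0277, 0.01]
eef_rot: [-0.36, -3.121, 0.0]
contact_force: [-0.8, -2.5, 0.2]
gripper_width: 0.002
```

>>> {"name": "play_rows", "arguments": {
  "motion": [
    [0,[0.0004,0.0015,0],[0,0,0]],
    [0,[0.0004,0.0015,0],[0,0,0]],
    [0,[0.0003,0.0015,0],[0,0,0]]
  ]
}}

```text
time_s: 9.22
ee_pos: [0.5475, 0.0319, 0.0101]
eef_rot: [-0.36, -3.121, 0.0]
contact_force: [-0.2, -2.6, 0.3]
gripper_width: -0.002
```

>>> {"name": "play_rows", "arguments": {
  "motion": [
    [0,[0.0003,0.0015,0],[0,0,0]],
    [0,[0.0003,0.0015,0],[0,0,0]]
  ]
}}

```text
time_s: 9.48
ee_pos: [0.5482, 0.0349, 0.0101]
eef_rot: [-0.36, -3.121, 0.0]
contact_force: [-0.4, -2.6, 0.4]
gripper_width: -0.0
```

```bash
python3 look.py 10 wrist scene
```

```text
{'time_s': np.float64(9.475), 'ee_pos': array([0.5482, 0.0349, 0.0101]), 'contact_force': array([-0.4167, -2.6248,  0.3902]), 'torque': array([-0.4394,  0.1182,  0.0365])} 0.014
jaw yaw 1.3409284683415248
track mm [-0.91249893 -0.97972355]
```

View pics/scene10.png

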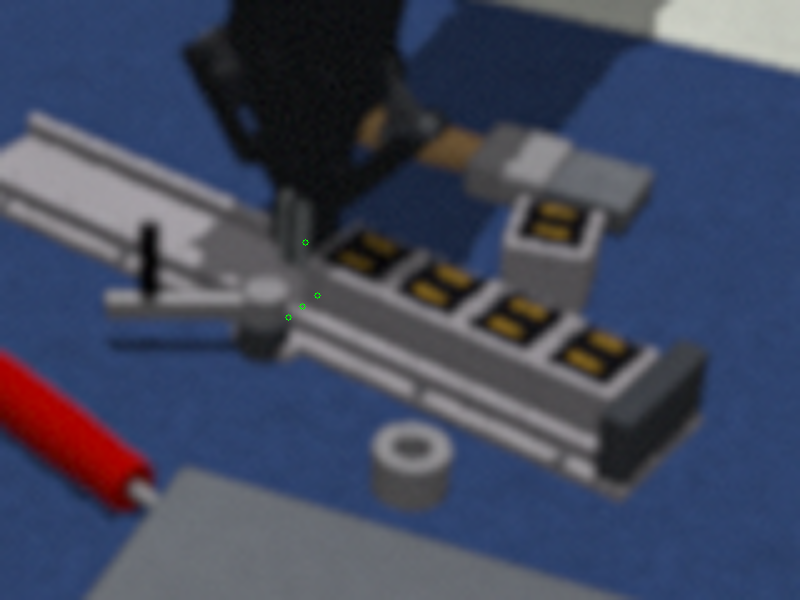

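Almost home: only a small gap to the stop remains. I'll continue in 1 mm steps, watching the force.

>>> {"name": "play_rows", "arguments": {
  "motion": [
    [0,[0.0002,0.001,0],[0,0,0]],
    [0,[0.0002,0.001,0],[0,0,0]]
  ]
}}

```text
time_s: 9.82
ee_pos: [0.5485, 0.0369, 0.0101]
eef_rot: [-0.36, -3.121, 0.0]
contact_force: [-0.5, -0.9, -0.0]
gripper_width: -0.002
```

>>> {"name": "play_rows", "arguments": {
  "motion": [
    [0,[0.0002,0.001,0],[0,0,0]],
    [0,[0.0002,0.001,0],[0,0,0]]
  ]
}}

```text
time_s: 10.07
ee_pos: [0.5486, 0.0374, 0.01]
eef_rot: [-0.362, -3.12, 0.003]
contact_force: [-2.6, -8.7, 2.1]
gripper_width: 0.001
```

>>> {"name": "play_rows", "arguments": {
  "motion": [
    [0,[0.0002,0.001,0],[0,0,0]]
  ]
}}

```text
time_s: 10.2
ee_pos: [0.5486, 0.0374, 0.0101]
eef_rot: [-0.363, -3.12, 0.004]
contact_force: [-3.1, -10.8, 3.0]
gripper_width: -0.003
```

>>> {"name": "play_rows", "arguments": {
  "motion": [
    [0,[0.0002,0.001,0],[0,0,0]]
  ]
}}

```text
time_s: 10.32
ee_pos: [0.5486, 0.0375, 0.01]
eef_rot: [-0.364, -3.119, 0.005]
contact_force: [-3.8, -13.8, 5.3]
gripper_width: 0.001
```

>>> {"name": "play_rows", "arguments": {
  "motion": [
    [0,[-0.0014,-0.006,0],[0,0,0]],
    [0,[-0.0046,-0.0195,0],[0,0,0]],
    [0,[-0.0046,-0.0195,0],[0,0,0]],
    [0,[0,0,0.05],[0,0,0]],
    [0,[0,0,0.05],[0,0,0]]
  ]
}}

```text
time_s: 10.95
ee_pos: [0.5378, -0.0059, 0.1109]
eef_rot: [-0.363, -3.119, 0.001]
contact_force: [1.5, -0.1, -0.3]
gripper_width: 0.003
```

```bash
python3 look.py 11 wrist scene; cp pics/raw_wrist11.png pics/w11.png
```

```text
{'time_s': np.float64(10.95), 'ee_pos': array([ 0.5378, -0.0059,  0.1109]), 'contact_force': array([ 1.5053, -0.1281, -0.2717]), 'torque': array([ 0.0299, -0.0708,  0.0166])} 0.014
jaw yaw 1.3390772478441881
track mm [-43.0180497  -0.141358 ]
```

View pics/w11.png

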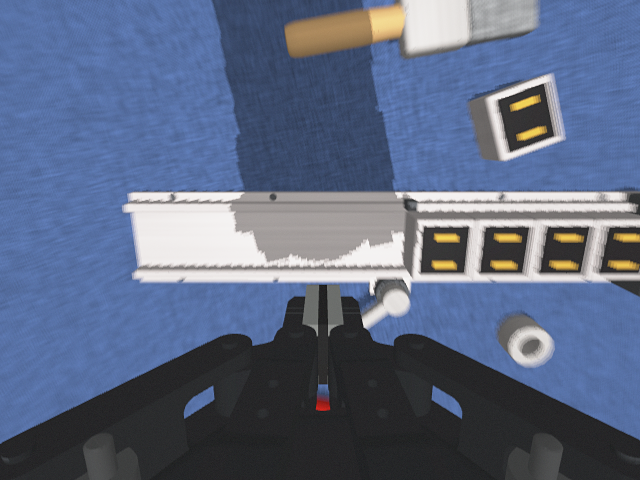

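View pics/scene11.png

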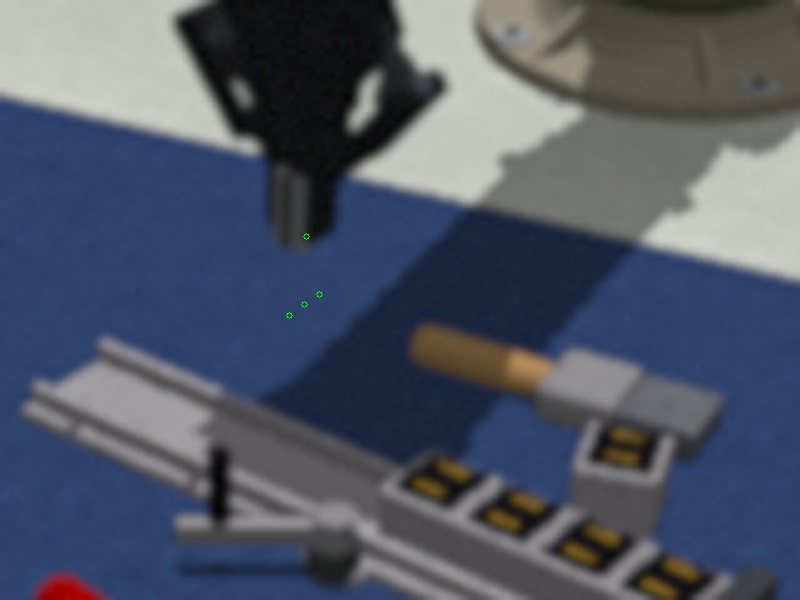

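```bash
python3 - <<'E'
from ov import *
ct=viewer.read_camera("top"); cs=viewer.read_camera("scene")
z=lambda a,o:(np.array(a,float)+.5)/4.4-.5+o
p=np.array([.54742,.03605,1.34126])
for n,uv,h in (("pivot",(400,188),30),("tip",(513,138),28),("pin",(487,149),64),("pin",(487,149),46)):
    q=inv(p,back(ct,z(uv,[220,190]),h/1e3))*1e3; d=q-[5,-39]; print(n,q.round(1),"a",np.arctan2(-d[0],d[1]).round(3),np.hypot(*d).round(1))
# scene predictions for angles
for a in (1.9,2.0,2.1,2.2,2.3):
    b=lambda r,h:[5-r*np.sin(a),-39+r*np.cos(a),h]
    u=(proj(cs,T(p,np.array([b(0,28),b(50,64),b(50,28),b(68,28)])/1e3))-[250,200]+.5)*4.4-.5
    v=(proj(ct,T(p,np.array([b(0,28),b(50,64),b(50,28),b(68,28)])/1e3))-[220,190]+.5)*4.4-.5
    print(a,u.round().tolist(),v.round().tolist())
E
```

```text
pivot [  6.6 -40.1] a -2.195 1.9
tip [-45.8 -80.8] a 2.26 65.8
pin [-33.6 -68.3] a 2.219 48.5
pin [-33.6 -70. ] a 2.247 49.5
1.9 [[330.0, 238.0], [234.0, 156.0], [233.0, 217.0], [198.0, 210.0]] [[402.0, 191.0], [497.0, 177.0], [495.0, 183.0], [529.0, 180.0]]
2.0 [[330.0, 238.0], [231.0, 161.0], [230.0, 223.0], [194.0, 217.0]] [[402.0, 191.0], [496.0, 168.0], [494.0, 174.0], [527.0, 167.0]]
2.1 [[330.0, 238.0], [229.0, 167.0], [228.0, 228.0], [192.0, 225.0]] [[402.0, 191.0], [494.0, 159.0], [492.0, 165.0], [524.0, 155.0]]
2.2 [[330.0, 238.0], [228.0, 173.0], [227.0, 234.0], [190.0, 233.0]] [[402.0, 191.0], [490.0, 150.0], [489.0, 156.0], [520.0, 143.0]]
2.3 [[330.0, 238.0], [228.0, 179.0], [227.0, 240.0], [190.0, 241.0]] [[402.0, 191.0], [486.0, 141.0], [485.0, 147.0], [514.0, 132.0]]
```

>>> {"name": "play_rows", "arguments": {
  "motion": [
    [0,[0.018,0.0005,0],[0,0,-0.182]],
    [0,[0.018,0.0005,0],[0,0,-0.182]],
    [0,[0.018,0.0005,0],[0,0,-0.182]],
    [0,[0.018,0.0005,0],[0,0,-0.182]],
    [0,[0.0194,0.0005,0],[0,0,-0.182]]
  ]
}}

```text
time_s: 11.78
ee_pos: [0.6295, -0.0023, 0.1082]
eef_rot: [-1.702, -2.638, 0.003]
contact_force: [0.3, -0.5, 0.4]
gripper_width: -0.001
```

>>> {"name": "play_rows", "arguments": {
  "motion": [
    [0,[0,0,-0.03],[0,0,0]],
    [0,[0,0,-0.01],[0,0,0]],
    [0,[0,0,0],[0,0,0]]
  ]
}}

```text
time_s: 12.15
ee_pos: [0.6288, -0.002, 0.0686]
eef_rot: [-1.694, -2.643, 0.003]
contact_force: [-0.8, -0.3, -0.2]
gripper_width: 0.003
```

```bash
python3 look.py 12 wrist scene
```

```text
{'time_s': np.float64(12.15), 'ee_pos': array([ 0.6288, -0.002 ,  0.0686]), 'contact_force': array([-0.7505, -0.2788, -0.1919]), 'torque': array([-0.0101, -0.0803, -0.0229])} 0.014
jaw yaw 0.43074586508554874
track mm [-18.57951702 -87.92528746]
```

View pics/wrist12.png

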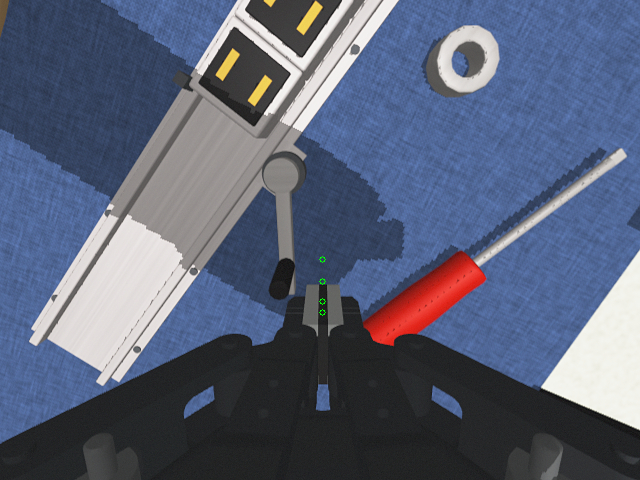

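View pics/scene12.png

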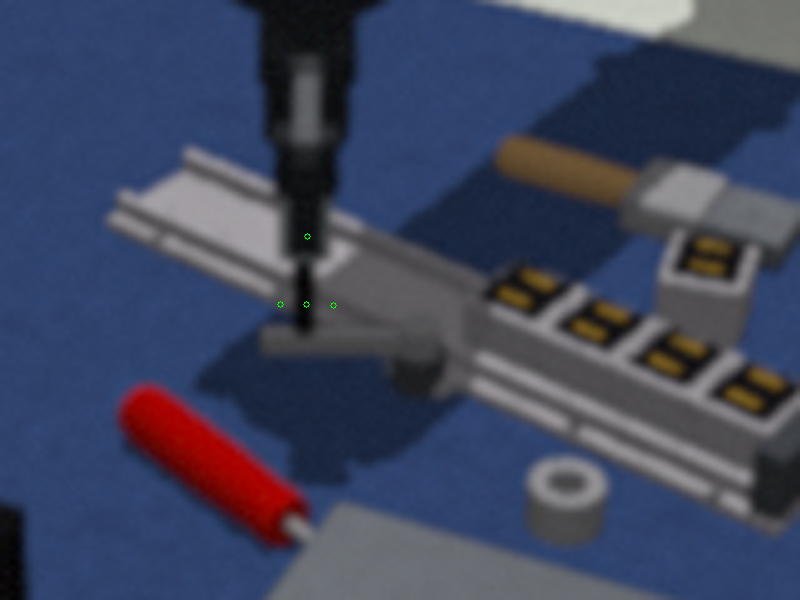

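```bash
python3 - <<'E'
from ov import *
c=viewer.read_camera("wrist")
p=np.array([.54742,.03605,1.34126])
for a in (2.15,2.23,2.3):
    b=lambda r,h:[5-r*np.sin(a),-39+r*np.cos(a),h]
    print(a,proj(c,T(p,np.array([b(0,28),b(50,64),b(50,28),b(68,28)])/1e3)).round().tolist())
s=status.sense();R=Ro.from_rotvec(s["eef_rot"]).as_matrix()
a=2.23
P=T(p,np.array([[5-50*np.sin(a),-39+50*np.cos(a),64]])/1e3)[0]
print("pin in tool mm",(R.T@(P-s["ee_pos"])*1e3).round(1))
for zz in (-8,-20):
  print(zz,[(x,y,proj(c,(s["ee_pos"]+R@np.array([x,y,zz])/1e3)[None])[0].round().tolist()) for x in (-11,0,11) for y in (-9,9)])
E
```

```text
2.15 [[274.0, 175.0], [260.0, 288.0], [270.0, 263.0], [269.0, 292.0]]
2.23 [[274.0, 175.0], [268.0, 288.0], [277.0, 263.0], [278.0, 293.0]]
2.3 [[274.0, 175.0], [276.0, 288.0], [284.0, 263.0], [287.0, 292.0]]
pin in tool mm [ -0.8 -25.9   7. ]
-8 [(-11, -9, [303.0, 323.0]), (-11, 9, [343.0, 323.0]), (0, -9, [302.0, 300.0]), (0, 9, [344.0, 300.0]), (11, -9, [302.0, 276.0]), (11, 9, [344.0, 276.0])]
-20 [(-11, -9, [301.0, 336.0]), (-11, 9, [345.0, 337.0]), (0, -9, [301.0, 312.0]), (0, 9, [345.0, 312.0]), (11, -9, [300.0, 287.0]), (11, 9, [346.0, 287.0])]
```

>>> {"name": "play_rows", "arguments": {
  "motion": [
    [0,[0.0027,0.0012,0],[0,0,0]],
    [0,[0,0,-0.012],[0,0,0]],
    [0,[0,0,-0.012],[0,0,0]],
    [0,[0,0,-0.011],[0,0,0]],
    [0,[0,0,0],[0,0,0]]
  ]
}}

```text
time_s: 12.92
ee_pos: [0.6318, -0.0004, 0.0335]
eef_rot: [-1.694, -2.643, 0.003]
contact_force: [0.3, -0.5, 0.4]
gripper_width: 0.002
```

```bash
python3 look.py 13 wrist scene
```

```text
{'time_s': np.float64(12.925), 'ee_pos': array([ 6.318e-01, -4.000e-04,  3.350e-02]), 'contact_force': array([ 0.3434, -0.5352,  0.4277]), 'torque': array([-0.0177,  0.0294,  0.001 ])} 0.014
jaw yaw 0.4309972763573733
track mm [-16.28605622 -90.41748207]
```

View pics/wrist13.png

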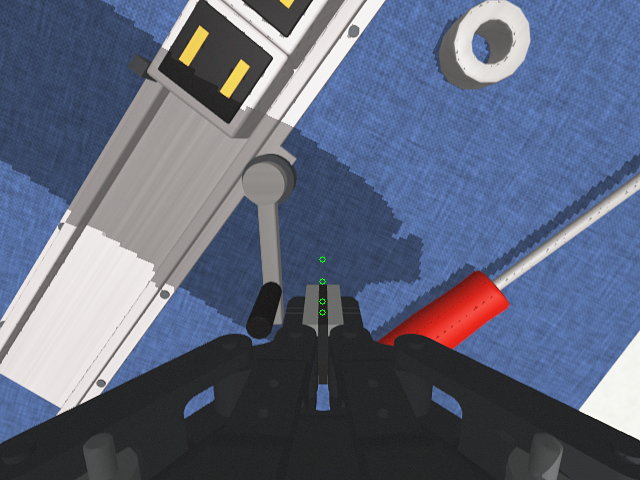

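View pics/scene13.png

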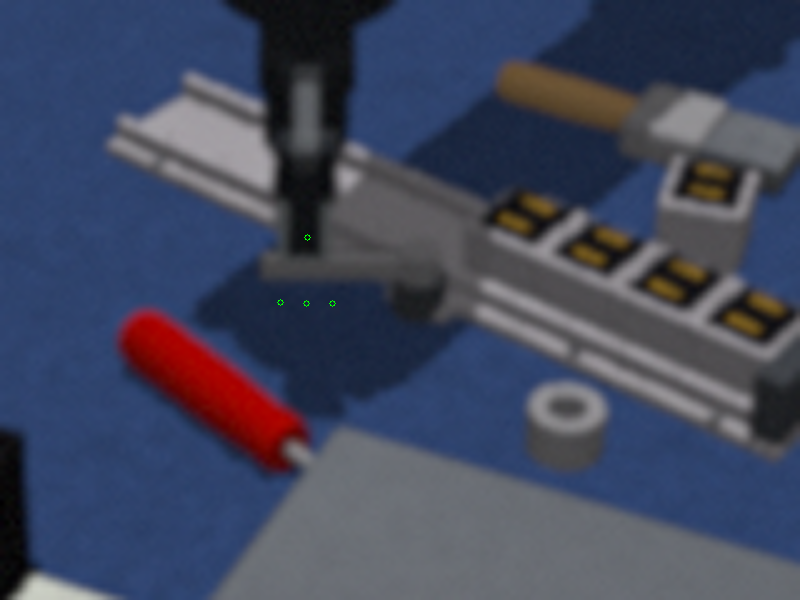

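```bash
cat > arc.py <<'E'
from h import *
p=np.array([.54742,.03605,1.34126])
def C(th,s,r=50):
    u=np.array([-np.sin(th),np.cos(th)]);d=np.array([np.cos(th),np.sin(th)])
    return T(p,np.array([[*(np.array([5,-39])+r*u-s*d),0]])/1e3)[0,:2]
def rel(pos,th):
    q=inv(p,pos)*1e3-[5,-39]
    return "r",q@[-np.sin(th),np.cos(th)],"s",-q@[np.cos(th),np.sin(th)]
E
python3 - <<'E'
from arc import *
cur=np.array([.6318,-.0004]); th=2.23
print(rel(cur,th))
pts=[(2.23,24),(2.23,20.5),(2.23,17)]+[(2.23-.12*k,16.5) for k in range(1,19)]
for a,s in pts:
    n=C(a,s); print(round(a,2),np.round((n-cur)*1e3,1), n.round(4)); cur=n
E
```

```text
('r', np.float64(48.352282766909234), 's', np.float64(27.635141994503133))
2.23 [-2.6 -3. ] [ 0.6292 -0.0034]
2.23 [-3.2 -1.5] [ 0.626  -0.0049]
2.23 [-3.2 -1.5] [ 0.6228 -0.0063]
2.11 [-5.3 -4.2] [ 0.6175 -0.0105]
1.99 [-5.3 -3.4] [ 0.6122 -0.0139]
1.87 [-5.7 -2.7] [ 0.6065 -0.0167]
1.75 [-6. -2.] [ 0.6005 -0.0187]
1.63 [-6.2 -1.3] [ 0.5943 -0.02  ]
1.51 [-6.3 -0.6] [ 0.588  -0.0206]
1.39 [-6.3  0.2] [ 0.5817 -0.0204]
1.27 [-6.2  1. ] [ 0.5755 -0.0194]
1.15 [-6.1  1.7] [ 0.5694 -0.0177]
1.03 [-5.8  2.4] [ 0.5636 -0.0153]
0.91 [-5.5  3.1] [ 0.5581 -0.0122]
0.79 [-5.1  3.7] [ 0.553  -0.0085]
0.67 [-4.6  4.3] [ 0.5483 -0.0042]
0.55 [-4.1  4.8] [0.5443 0.0006]
0.43 [-3.5  5.3] [0.5408 0.0059]
0.31 [-2.8  5.7] [0.538  0.0116]
0.19 [-2.1  6. ] [0.5359 0.0175]
0.07 [-1.4  6.2] [0.5345 0.0237]
```

>>> {"name": "play_rows", "arguments": {
  "motion": [
    [0,[-0.0026,-0.003,0],[0,0,0]],
    [0,[-0.0032,-0.0015,0],[0,0,0]],
    [0,[-0.0032,-0.0015,0],[0,0,0]]
  ]
}}

```text
time_s: 13.4
ee_pos: [0.624, -0.0067, 0.0355]
eef_rot: [1.695, 2.644, 0.001]
contact_force: [1.5, -0.3, 0.3]
gripper_width: 0.002
```

>>> {"name": "play_rows", "arguments": {
  "motion": [
    [0,[-0.0053,-0.0042,0],[0,0,-0.12]],
    [0,[-0.0053,-0.0034,0],[0,0,-0.12]],
    [0,[-0.0057,-0.0027,0],[0,0,-0.12]]
  ]
}}

```text
time_s: 13.78
ee_pos: [0.6075, -0.0167, 0.0355]
eef_rot: [2.145, 2.295, 0.001]
contact_force: [1.2, 0.2, -0.7]
gripper_width: 0.0
```

```bash
python3 look.py 14 wrist scene
```

```text
{'time_s': np.float64(13.775), 'ee_pos': array([ 0.6075, -0.0167,  0.0355]), 'contact_force': array([ 1.1802,  0.2155, -0.6764]), 'torque': array([ 0.107 , -0.191 , -0.0243])} 0.014
jaw yaw 0.06713678775364586
track mm [-37.64617241 -70.51812301]
```

View pics/wrist14.png

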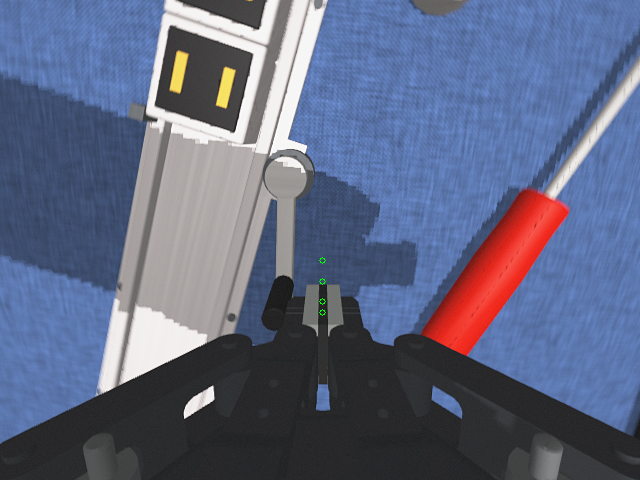

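View pics/scene14.png

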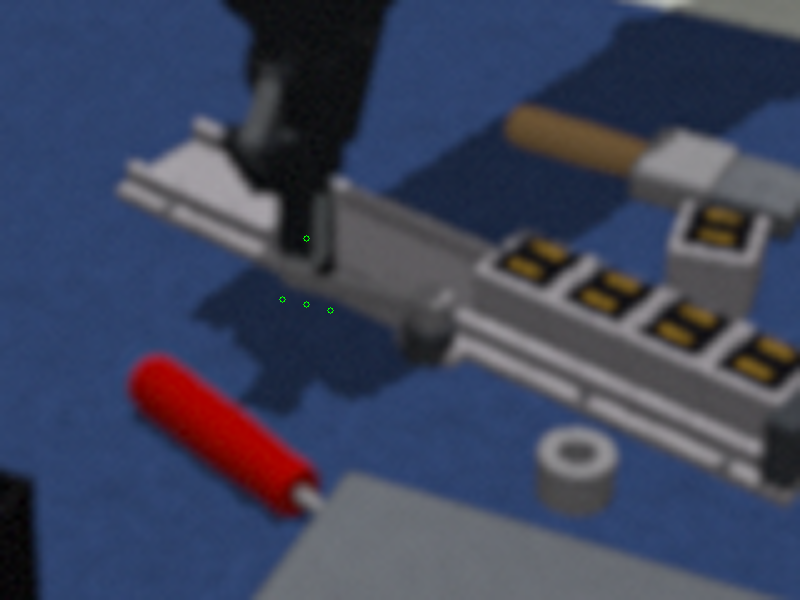

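>>> {"name": "play_rows", "arguments": {
  "motion": [
    [0,[-0.006,-0.002,0],[0,0,-0.12]],
    [0,[-0.0062,-0.0013,0],[0,0,-0.12]],
    [0,[-0.0063,-0.0006,0],[0,0,-0.12]],
    [0,[-0.0063,0.0002,0],[0,0,-0.12]],
    [0,[-0.0062,0.001,0],[0,0,-0.12]]
  ]
}}

```text
time_s: 14.5
ee_pos: [0.5767, -0.0194, 0.0353]
eef_rot: [2.725, 1.562, 0.001]
contact_force: [0.9, 0.4, 0.1]
gripper_width: -0.0
```

```bash
python3 look.py 15 wrist; python3 -c "
from arc import *
from rig import status
print(rel(status.sense()['ee_pos'],1.27))"
```

```text
{'time_s': np.float64(14.5), 'ee_pos': array([ 0.5767, -0.0194,  0.0353]), 'contact_force': array([0.9282, 0.3627, 0.1306]), 'torque': array([-0.0065, -0.2263,  0.0197])} 0.014
jaw yaw -0.5296747138222619
track mm [-47.34049131 -41.12013911]
('r', np.float64(49.52107859164524), 's', np.float64(16.735328099665303))
```

View pics/wrist15.png

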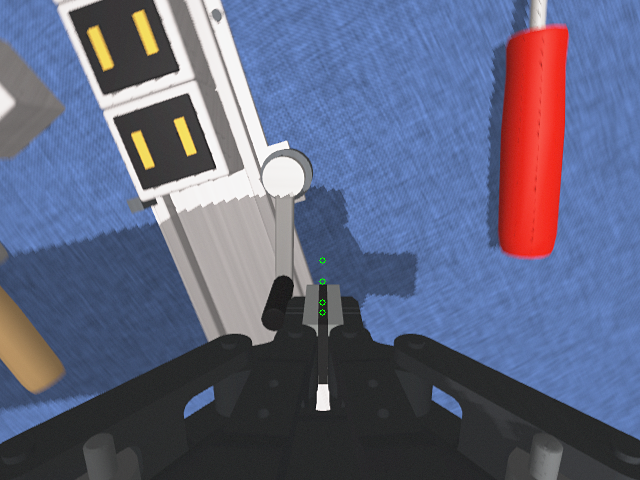

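>>> {"name": "play_rows", "arguments": {
  "motion": [
    [0,[-0.0061,0.0017,0],[0,0,-0.12]],
    [0,[-0.0058,0.0024,0],[0,0,-0.12]],
    [0,[-0.0055,0.0031,0],[0,0,-0.12]],
    [0,[-0.0051,0.0037,0],[0,0,-0.12]],
    [0,[-0.0046,0.0043,0],[0,0,-0.12]]
  ]
}}

```text
time_s: 15.18
ee_pos: [0.5494, -0.0045, 0.0352]
eef_rot: [3.065, 0.689, 0.0]
contact_force: [-0.6, -0.2, 1.0]
gripper_width: -0.003
```

>>> {"name": "play_rows", "arguments": {
  "motion": [
    [0,[-0.0041,0.0048,0],[0,0,-0.12]],
    [0,[-0.0035,0.0053,0],[0,0,-0.12]],
    [0,[-0.0028,0.0057,0],[0,0,-0.12]]
  ]
}}

```text
time_s: 15.55
ee_pos: [0.5388, 0.0115, 0.0351]
eef_rot: [3.139, 0.129, -0.001]
contact_force: [-0.2, -1.8, 0.1]
gripper_width: 0.002
```

```bash
python3 look.py 16 wrist scene; python3 -c "
from arc import *
from rig import status
print(rel(status.sense()['ee_pos'],.31))"
```

```text
{'time_s': np.float64(15.55), 'ee_pos': array([0.5388, 0.0115, 0.0351]), 'contact_force': array([-0.2005, -1.7895,  0.0639]), 'torque': array([-0.2227,  0.1127, -0.0448])} 0.014
jaw yaw -1.4884243258173044
track mm [-25.84961173   2.80573671]
('r', np.float64(49.145400941679036), 's', np.float64(15.808929600055677))
```

View pics/wrist16.png

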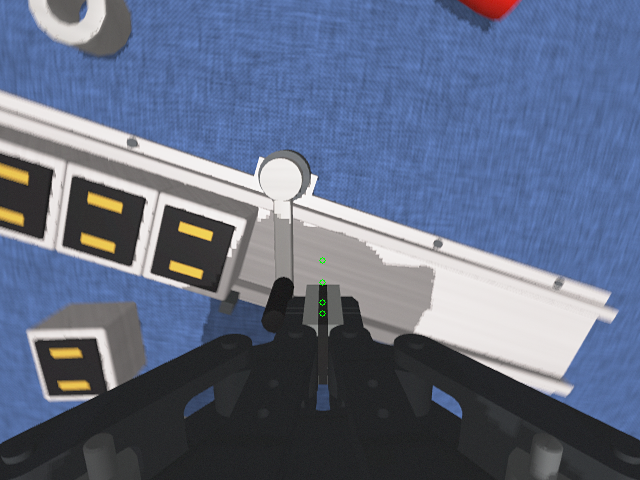

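View pics/scene16.png

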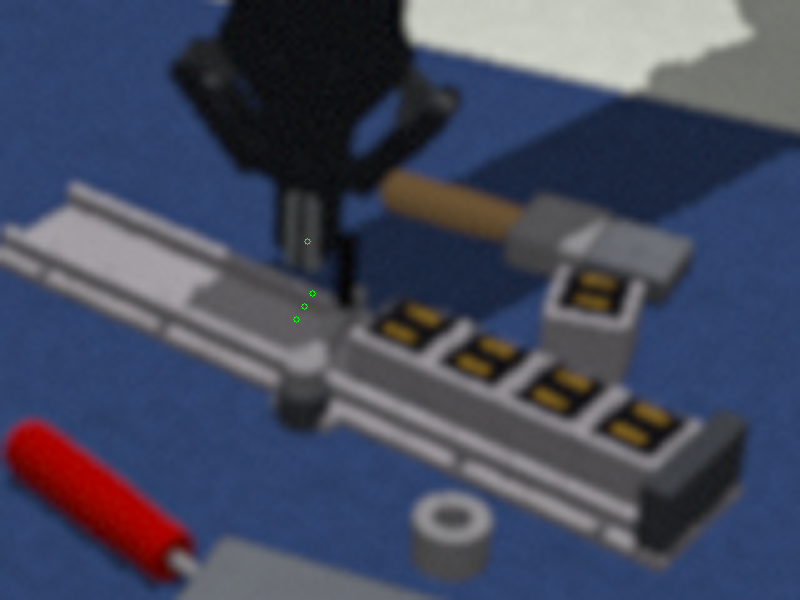

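>>> {"name": "play_rows", "arguments": {
  "motion": [
    [0,[-0.0021,0.006,0],[0,0,-0.12]],
    [0,[-0.0014,0.0062,0],[0,0,-0.12]]
  ]
}}

```text
time_s: 15.9
ee_pos: [0.5355, 0.0234, 0.0351]
eef_rot: [3.132, -0.245, -0.0]
contact_force: [-0.1, -1.5, -0.5]
gripper_width: -0.0
```

>>> {"name": "play_rows", "arguments": {
  "motion": [
    [0,[0,0.002,0],[0,0,-0.04]],
    [0,[0,0.0015,0],[0,0,-0.03]]
  ]
}}

```text
time_s: 16.15
ee_pos: [0.5355, 0.0271, 0.035]
eef_rot: [3.121, -0.354, -0.0]
contact_force: [-0.4, -1.2, 0.3]
gripper_width: -0.002
```

>>> {"name": "play_rows", "arguments": {
  "motion": [
    [0,[0.0002,0.001,0],[0,0,0]]
  ]
}}

```text
time_s: 16.27
ee_pos: [0.5355, 0.0273, 0.035]
eef_rot: [3.12, -0.356, -0.0]
contact_force: [-1.4, -3.9, 0.4]
gripper_width: -0.001
```

>>> {"name": "play_rows", "arguments": {
  "motion": [
    [0,[0.0002,0.001,0],[0,0,0]]
  ]
}}

```text
time_s: 16.4
ee_pos: [0.5356, 0.0276, 0.035]
eef_rot: [3.119, -0.357, -0.0]
contact_force: [-2.1, -6.6, -0.6]
gripper_width: 0.003
```

Force is rising with no motion, so the keeper is at its limit. I'll press slightly more, back off and look.

>>> {"name": "play_rows", "arguments": {
  "motion": [
    [0,[0.0002,0.001,0],[0,0,0]],
    [0,[0,0,0],[0,0,0]]
  ]
}}

```text
time_s: 16.65
ee_pos: [0.5355, 0.0276, 0.035]
eef_rot: [3.118, -0.359, -0.0]
contact_force: [-2.9, -8.1, -0.4]
gripper_width: -0.004
```

>>> {"name": "play_rows", "arguments": {
  "motion": [
    [0,[-0.0018,-0.008,0],[0,0,0]],
    [0,[-0.0046,-0.0195,0],[0,0,0]],
    [0,[-0.0046,-0.0195,0],[0,0,0]],
    [0,[0,0,0.05],[0,0,0]],
    [0,[0,0,0.05],[0,0,0]]
  ]
}}

```text
time_s: 17.27
ee_pos: [0.5242, -0.0186, 0.1361]
eef_rot: [3.121, -0.361, -0.002]
contact_force: [0.6, 0.1, -0.4]
gripper_width: 0.004
```

>>> {"name": "play_rows", "arguments": {
  "motion": [
    [0,[-0.01,-0.055,0.02],[0,0,0]],
    [0,[-0.01,-0.055,0.02],[0,0,0]],
    [0,[-0.01,-0.055,0],[0,0,0]],
    [0,[0,-0.05,0],[0,0,0]],
    [0,[0,0,0],[0,0,0]]
  ]
}}

```text
time_s: 17.9
ee_pos: [0.4919, -0.2389, 0.1758]
eef_rot: [3.118, -0.375, 0.002]
contact_force: [0.1, 0.1, -0.2]
gripper_width: 0.001
```

```bash
python3 - <<'E'
from ov import *
p=np.array([.54742,.03605,1.34126])
s=status.sense(); print(s["time_s"],s["ee_pos"],s["contact_force"])
for n,o in (("top",(220,190)),("scene",(250,200))):
    c=viewer.read_camera(n); im=c["color"][:,:,::-1].copy(); cv2.imwrite(f"pics/full_{n}.png",im)
    im=cv2.resize(im[o[1]:o[1]+110,o[0]:o[0]+180],None,fx=4.4,fy=4.4,interpolation=cv2.INTER_CUBIC)
    for L in ([[5,-39,28],[5,29,28]],[[5,11,28],[5,11,64]],[[13,-20,40],[13,20,40]],[[165,-33,40],[165,33,40]]):
        u=(proj(c,T(p,np.array(L)/1e3))-o+.5)*4.4-.5
        cv2.polylines(im,[u.round().astype(int)],False,(0,255,0),1)
    cv2.imwrite(f"pics/fin_{n}.png",im)
E
```

```text
17.9 [ 0.49189853 -0.23893432  0.17582841] [ 0.1160983   0.06412775 -0.1571832 ]
```

View pics/fin_top.png

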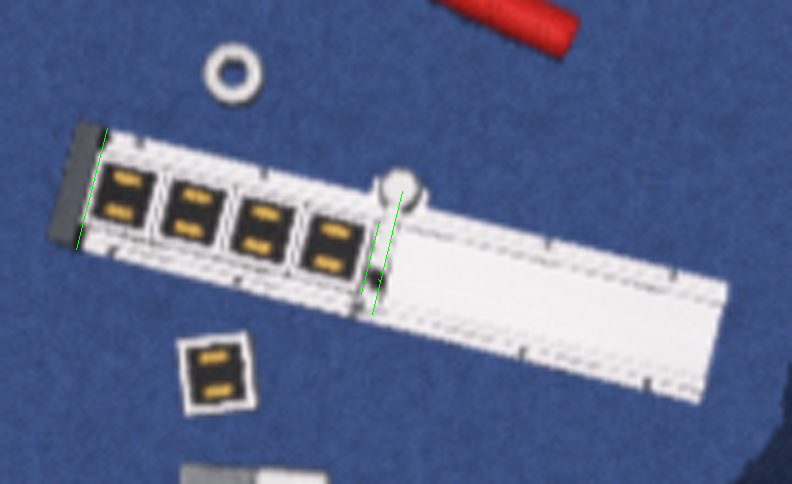

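View pics/fin_scene.png

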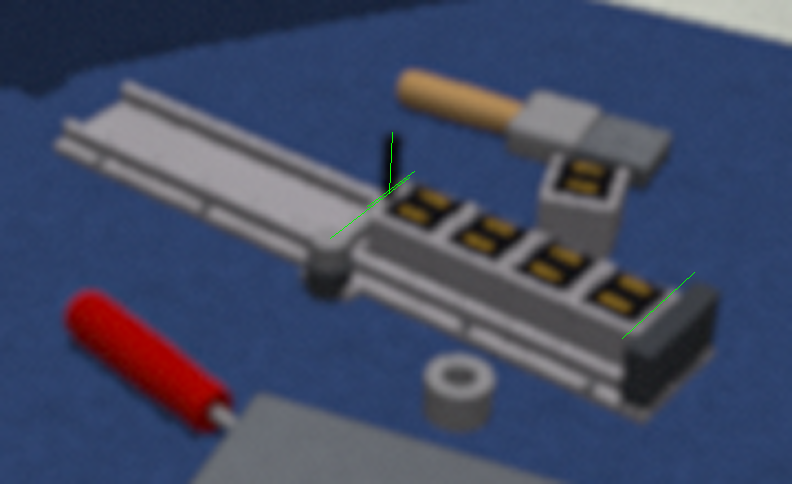

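View pics/full_top.png

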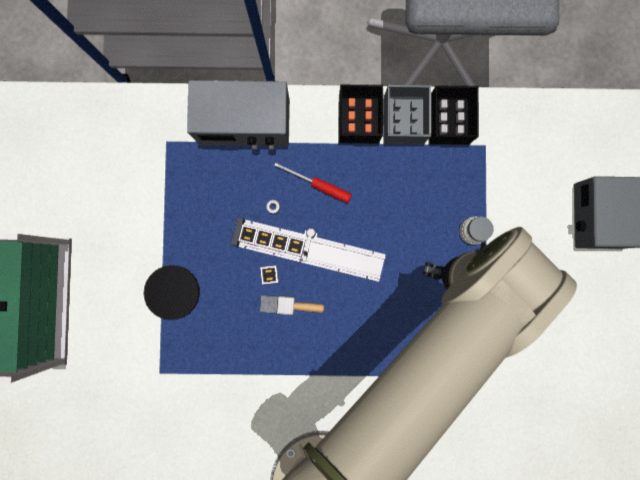

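```bash
python3 -c "
from rig import ticket
print(ticket.finish_job())"
```

```text
the job is handed in; nothing more can be done
None
```

The row of four is home against the end stop, and the keeper arm is closed straight across the track behind the last module. I handed the job in at about 18 s, with the arm standing clear and touching nothing.

- **Row:** I pushed the modules as one train with shut fingertips at 2–3 N. The push stalled at the stop, and I pressed to about 15 N to seat it.
- **Keeper:** I swept it by its pin along its arc from about 2.23 rad. Near 0 rad the force rose to about 8.6 N with no further motion, so it is at its limit.
- **Last pictures:** In the top and side views the row is touching and sits against the stop. The bar lies parallel to the last module's back face, with the pin where the closed keeper should put it. The other bench items near the track look unmoved. The arm partly hides the tray at the right in the last top view, so I did not check that one, but the arm did not work near it.

**Disagreements:**
- **Fingertip height:** The tips sat about 20 mm higher than the stated `tcp_to_tips` (14 mm) implied, both in the pictures and in the absence of floor contact. I set heights from the pictures and the force readings instead.
- **Camera agreement:** The cameras differed from each other by a few millimetres, so I relied on force for both final seatings.

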